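# Eject a plaster mould base and set it to dry

### The arm

A 6-joint arm with a two-finger parallel gripper is mounted at the origin on the work surface. World frame = base frame: x ahead of the robot, y to its left, z up, the work surface at z = 0. Lengths are in m, angles in degrees, forces in N, time in s.
With the tool pointing down it reaches from about 0.325 to 0.775 m from the base axis. Payload 5.5 kg.
Tool frame: the origin (TCP) lies at the centre of the arm's flange, where the gripper is bolted on; the fingertips stand 182 mm ahead of it and the grasp point (between the pads) lies 163 mm ahead of it; z points along the fingers, y is the direction in which the jaws open and shut (so a half turn about z gives the same grasp; the last joint's range is limited). The gripper opens to 88 mm and grips with 3 to 60 N. Pads are 20 mm wide; open, the fingers measure 115 mm over their backs; the gripper's body (75 mm by 178 mm) begins 61 mm behind the grasp point.
Start: joints at [70.548, 5.22, 70.514, -0, 104.267, -3.249], TCP at [0.167, 0.576, 0.405] pointing down, gripper open.
Joint ranges: [-164.24, 164.24], [-49.07, 125.15], [9.68, 141.18], [-86.29, 266.29], [3.28, 154.24], [-151.56, 151.56]. Speed limits (degrees/s): [147.25, 147.25, 172.46, 180, 180, 180].

### API

Orientations are given as [roll, pitch, yaw] about the fixed x, y, z axes, in that order (R = Rz(yaw) Ry(pitch) Rx(roll)).
In Python, from station import r gives the robot as it stands. The module is installed in compiled form; this text tells all that it offers. Calls block until the motion is done:
- r.reach(position, orientation): joint-space move of the TCP to a pose.
- r.servo_line(position, rotation=None, speed=0.15): straight line of the TCP; rotation=None keeps the orientation; speed is the mean speed in m/s.
- r.move_joints(angles): joint-space move.
- r.let_go() and r.grab(squeeze=None): open the fingers fully, or close them until they stop; squeeze is the grip in N (None keeps the last).
- r.wait(seconds).
- r.inverse_kinematics(position, orientation): joint angles nearest the present ones, or None.
- r.sense(): the state.
- r.snapshot(name): name is "scene" or "top" or "wrist"; returns a dict with "frame" (420x560x3 uint8, red, green, blue), "fx", "fy", "cx", "cy" (pixels), "R" (3x3) and "t" (3): a world point X has camera coordinates R X + t. Camera axes: x right, y down, z forward; pixel columns grow to the right and rows downward; lengths in m; the calibration is good to about 2 mm. A picture is of the moment at which its call begins. There is no depth.
A pose or a line that the arm cannot do raises r.IKError and nothing moves.
- r.hand_in(): hands the job in, once; it reports no verdict.
The state is a dict: "clock": time; "joints": joint angles; "joint_vel": joint speeds; "joint_torque": joint torques, N m; "tcp_pos": TCP position; "orientation": TCP orientation; "contact_force": force on the tool from outside, world axes, zero at the start; "torque": the same for the moment, N m; "opening": finger opening in m.
Only numpy, scipy, OpenCV 4.12 (cv2) and the standard library are available. Lean on these libraries where they do the work, as an engineer would, in place of code of your own. Each camera call takes 0.05 s, during which the arm holds its last target. There are 200 camera calls.

### The job

Push the flat pedal under the little ware shelf all the way down, so that the loose plaster base rises up through its metal ring, and leave the pedal down. Then lift the base out from above and set it down gently, flat and face up, on the middle of the slatted drying rack, letting go only once it rests there. Leave the bowl, the mug and the beaker alone.

Things in the scene. Friction and masses are not known exactly. Their poses are not given: they have to be found in the camera images.
- stand: Fixed ejector stand. Origin on the table, on the vertical axis of the ring; z up, x away from the robot at yaw 0, y left. Grey housing x -45 to 85, y -60 to 60 mm, 50 mm high; bearing block x 57 to 83, y 30 to 60 mm, 85 mm high. Upright aluminium ring on it: outer diameter 84, bore 65, rim at height 95 mm; an inner ledge at height 60 mm carries the loose plaster base.
- shelf_edge (a point): Middle of the lower near edge of the fixed wooden ware shelf over the pedal, height 235 mm. In the stand's axes the board spans x 45 to 180, y 85 to 305, height 235 to 253 mm; pots on it reach 328 mm; 25 mm posts under the far edge. Open towards the robot (-x): only a tool leaning back to the robot by some 20 to 45 degrees gets in to the pedal.
- pedal (a joint): Angle of the steel pedal, rad: 0 up, 0.30 fully down (hard stop). Level hinge along the stand's x at x 70, y 40, height 60 mm. Needs about 6 N on the pad, stays where left. It lifts a 42 mm plunger 12.5 mm per 0.1 rad, the first 0.048 rad free play. Fully down, the plaster base stands on the plunger, its underside at height 91 mm, 26 mm of it proud of the ring.
- pedal_pad (a point): Centre of the top face of the pedal's flat dark steel pad, 50 x 50 mm, 8 mm thick, on the end of the pedal's arm. In the stand's axes at x 70, y 168 mm, height 87 mm when fully up; it goes down about 39 mm, to height 49 mm, when fully down. Press here, downwards.
- base_center (a point): Centre (half-way up) of the loose plaster base: an off-white disc, diameter 60 mm, 30 mm thick, about 100 g, with a low rosette on its upper face; its z axis points up out of that face. At the start it lies in the ring, its top 5 mm below the ring's rim.
- rack_top (a point): Middle of the top of the fixed slatted wooden drying rack, 130 x 120 mm, top at height 30 mm; six slats along its x, 12 mm wide and 8 mm apart; z up.
- bowl: Grey-green clay bowl, bystander, rim diameter 96, 50 mm high; origin at the centre of its underside.
- mug: Pale clay mug, bystander, diameter 72, 80 mm high, handle to its +y; origin at the centre of its underside.
- beaker: Clay beaker standing upside down, bystander, diameter 84, 80 mm high; origin at the centre of its underside.
Mind the look-alikes: they are no part of the job. Of the things that look like the part that bears base_center, the smallest one is meant. Of the things that look like the part that bears rack_top, the larger one is meant.

How it is judged (in metres and radians):
On the way, in this order (a step that is already met when the one before it is completed fails the run):
1. the pedal is fully down and the plaster base stands raised in the ring (value of joint pedal above 0.27 rad and z of base_center in the frame of stand above 0.1 m and horizontal distance between base_center and stand below 0.01 m), for 0.2 s.
2. the base, still held, is lowered onto the rack (contact force between the fingers and plaster_base above 0.5 N and z of base_center in the frame of rack_top between 0.008 and 0.025 m and horizontal distance between base_center and rack_top below 0.035 m).
At the end, for the whole second after the job is handed in: The plaster base rests flat and face up (within 0.1 rad) on the drying rack, its centre within 25 mm of the rack's middle, at rest and released; the pedal is still down (above 0.25 rad) (horizontal distance between base_center and rack_top below 0.025 m and z of base_center in the frame of rack_top between 0.012 and 0.018 m and angle between base_center's own z axis and vertical below 0.1 rad and linear speed of plaster_base below 0.02 m/s and value of joint pedal above 0.25 rad); the robot touches nothing.
It fails at once if the bowl is moved by more than 25 mm or tipped (distance of bowl from where it was at the start of the episode above 0.025 m or angle between bowl's own z axis and vertical above 0.4 rad).
It fails at once if the mug is moved by more than 25 mm or tipped (distance of mug from where it was at the start of the episode above 0.025 m or angle between mug's own z axis and vertical above 0.4 rad).
It fails at once if the beaker is moved by more than 25 mm or tipped (distance of beaker from where it was at the start of the episode above 0.025 m or angle between beaker's own z axis and vertical above 0.4 rad).
It also fails if it takes over 51 s, if anything falls off the work surface, if the arm or the gripper's body presses on something with over 40 N, if the wrist force passes 120 N, or if a joint passes its speed limit or range.

## Working session

There is one attempt and no reset: what is moved stays moved. The work goes in short steps, each a Python script; the robot and the scene stay as the last script left them, time stands still between calls to the robot, and variables do not carry over. Pictures are saved under pics/ and viewed, about 8 in all and at most 12, crops included, and the job is handed in when it is done.

```bash
mkdir -p pics; cat > h.py <<'E'
import numpy as np, cv2, pickle
from station import r
def snap(n,f):
    s=r.snapshot(n); s={k:(np.array(v) if k in('frame','R','t') else v) for k,v in s.items()}
    cv2.imwrite(f'pics/{f}.png',s['frame'][:,:,::-1]); pickle.dump(s,open(f'pics/{f}.pkl','wb')); return s
def load(f): return pickle.load(open(f'pics/{f}.pkl','rb'))
def ray(s,u,v,z):
    d=s['R'].T@np.array([(u-s['cx'])/s['fx'],(v-s['cy'])/s['fy'],1]); c=-s['R'].T@s['t']
    return c+d*(z-c[2])/d[2]
def proj(s,X):
    p=s['R']@np.array(X)+s['t']; return np.array([s['fx']*p[0]/p[2]+s['cx'],s['fy']*p[1]/p[2]+s['cy']])
E
python3 - <<'E'
from h import *
for n in('scene','top'):
    s=snap(n,n+'0'); print(n,-s['R'].T@s['t'],s['R'][2],s['fx'])
print(r.sense())
a,b=load('scene0')['frame'],load('top0')['frame']
E
```

```text
scene [ 1.55165119 -0.34310636  0.98561046] [-0.76972929  0.192029   -0.60880349] 487.2862884100653
top [ 0.33362821 -0.0577255   0.99067745] [ 0.21628244 -0.0047873  -0.9763191 ] 390.8887924416563
{'clock': 0.1, 'joints': array([ 7.05484291e+01,  5.25894818e+00,  7.05730616e+01, -3.56528932e-04,
        1.04267366e+02, -3.24877677e+00]), 'joint_vel': array([-0.11606334, -0.12230826, -0.11938375, -0.00107664, -0.04058611,
       -0.0768885 ]), 'joint_torque': array([ 1.91747953e-03, -4.47860742e+01, -4.07568669e+01,  6.99191680e-02,
        2.84009107e-02, -1.16246015e-04]), 'tcp_pos': array([0.16744473, 0.57621857, 0.40363699]), 'orientation': array([-1.79900764e+02, -5.28665954e-03,  1.63797114e+02]), 'contact_force': array([0.20440504, 0.37418866, 0.43182225]), 'torque': array([ 0.03622649, -0.00022437,  0.00140876]), 'opening': 0.08774449247130953}
```

View pics/top0.png

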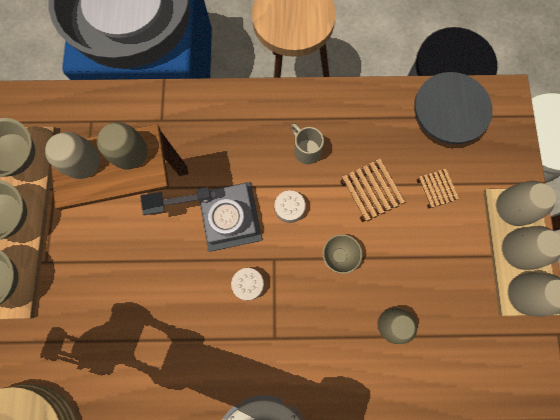

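View pics/scene0.png

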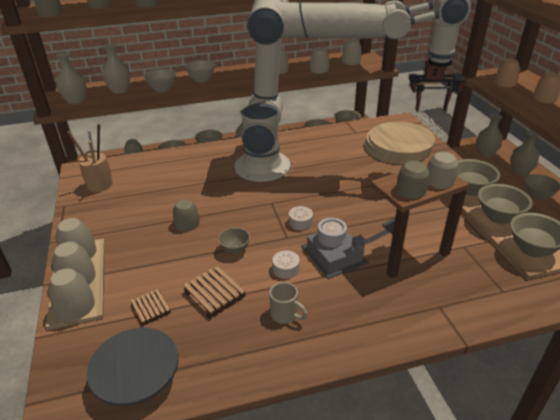

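Top view: base candidates are the discs at (226,216) in the ring, (290,206) and (247,284). The one in the ring is the smallest and matches "lies in the ring". Rack candidates are (372,190), the larger and so the one meant, and (438,188). The pad is at (152,204), the shelf at (100,165), the bowl at (342,253), the mug at (308,145) and the beaker at (398,325).

```bash
python3 - <<'E'
from h import *
s=load('top0'); f=s['frame'][:,:,::-1]
a=cv2.resize(f[170:260,130:270],None,fx=5.5,fy=5.5,interpolation=cv2.INTER_CUBIC)[:,:770]
cv2.imwrite('pics/crop1.png',a)
b=cv2.resize(f[145:230,330:470],None,fx=5.5,fy=5.5,interpolation=cv2.INTER_CUBIC)
cv2.imwrite('pics/crop2.png',b)
hsv=cv2.cvtColor(f,cv2.COLOR_BGR2HSV)
# grey things: low saturation
for nm,m,roi in (('light',((hsv[:,:,1]<75)&(hsv[:,:,2]>120)),(190,300,190,310)),('dark',(hsv[:,:,1]<75)&(hsv[:,:,2]<120)&(hsv[:,:,2]>20),(175,255,135,265)),('slat',(hsv[:,:,2]>150)&(hsv[:,:,1]>60),(150,225,335,465))):
    y0,y1,x0,x1=roi; k=np.zeros(m.shape,np.uint8); k[y0:y1,x0:x1]=m[y0:y1,x0:x1]
    n,l,st,c=cv2.connectedComponentsWithStats(k)
    for i in range(1,n):
        if st[i,4]>25: 
            p=np.argwhere(l==i)[:,::-1].astype(np.float32); print(nm,st[i],c[i].round(1),[np.round(q,1) for q in cv2.minAreaRect(p)])
E
```

```text
light [ 202  190   47   52 1507] [224.  214.2] [array([226.4, 213.9]), array([47.5, 46.9]), np.float64(80.2)]
light [275 191  31  31 747] [289.3 205.4] [array([290., 206.]), array([30., 30.]), np.float64(0.0)]
light [237 222  17  14  67] [248.  230.1] [array([246.9, 231.3]), array([ 7.6, 19.8]), np.float64(49.8)]
light [231 268  33  32 825] [247.1 283.6] [array([247. , 283.5]), array([31., 32.]), np.float64(90.0)]
dark [ 141  182  121   69 2139] [212.6 213.6] [array([201.3, 219.3]), array([ 63.8, 114.9]), np.float64(83.6)]
dark [212 203  20  25  42] [218.1 211. ] [array([219.2, 212.5]), array([12.2, 26.4]), np.float64(29.5)]
dark [202 211   5  22  29] [203.7 221. ] [array([203.8, 221.5]), array([21.2,  2.2]), np.float64(83.7)]
slat [ 335  156  130   69 6899] [399.  194.1] [array([399.5, 190. ]), array([ 68., 129.]), np.float64(90.0)]
```

View pics/crop1.png

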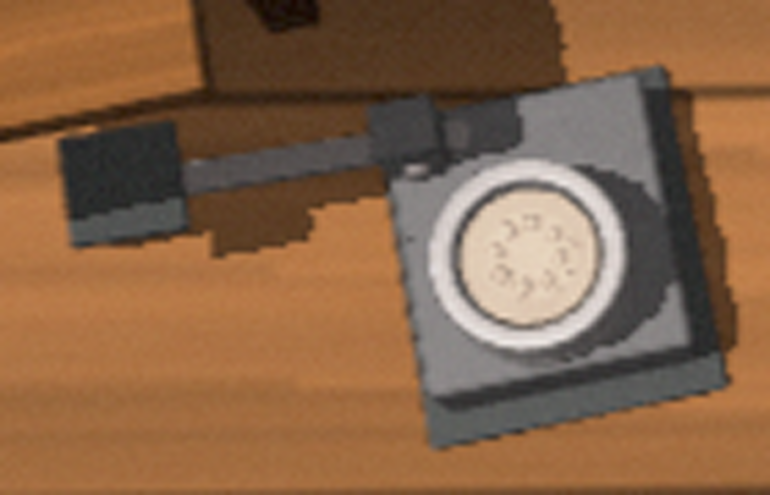

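View pics/crop2.png

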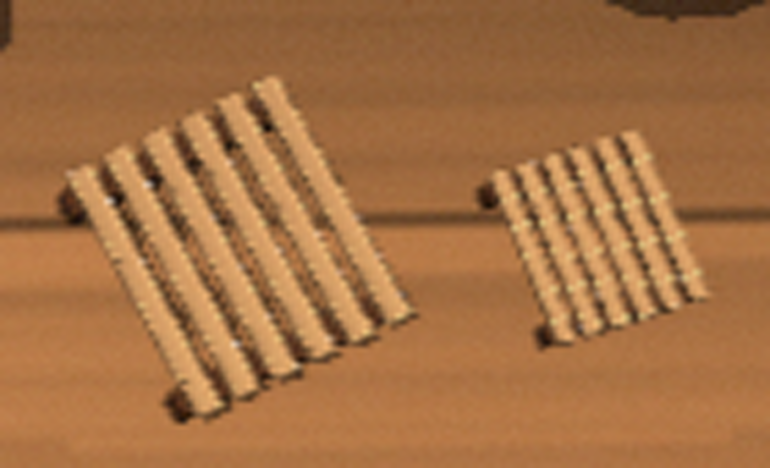

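Crops (×5.5): the smallest disc sits in the ring, its centre at crop (528,256). The pad top has corners at about (60,140), (175,122), (187,203) and (72,222). The large rack has corners (80,170), (270,82), (402,315) and (207,412), with 12 mm slats and wide gaps, so it is the one meant.

```bash
python3 - <<'E'
from h import *
s=load('top0')
c=lambda x,y,o,z: ray(s,o[0]+(x+.5)/5.5-.5,o[1]+(y+.5)/5.5-.5,z)[:2]
A=(130,170);B=(330,145)
ring=c(528,255,A,.095); base=c(527,257,A,.09); print('ring',ring,base,'d',np.linalg.norm(c(429,255,A,.095)-c(627,255,A,.095)))
H=[c(*p,A,.05) for p in((640,72),(692,350),(430,397))]; print('housing',H)
e=H[0]-H[1]; print('len',np.linalg.norm(e),'yaw',np.degrees(np.arctan2(e[1],e[0])))
e=H[2]-H[1]; print('len',np.linalg.norm(e),'yaw',np.degrees(np.arctan2(-e[0],e[1])))
P=np.mean([c(*p,A,.087) for p in((60,140),(175,122),(187,203),(72,222))],0); d=P-ring
print('pad',P,'len',np.linalg.norm(d), 'yaw',np.degrees(np.arctan2(d[1],d[0])-np.arctan2(168,70)))
R=[c(*p,B,.03) for p in((80,170),(270,82),(402,315),(207,412))]; print('rack',np.mean(R,0),R)
for i in range(4): e=R[i]-R[i-1]; print(np.linalg.norm(e),np.degrees(np.arctan2(e[1],e[0])))
for n,u,v,z in(('bowl',342,252,.05),('mug',309,148,.08),('beaker',398,322,.08),('d1',290,206,.03),('d2',247,284,.03)): print(n,ray(s,u,v,z)[:2])
# verify in scene
q=load('scene0'); f=q['frame'][:,:,::-1].copy()
yaw=np.arctan2(d[1],d[0])-np.arctan2(168,70); Rz=lambda x,y:ring+np.array([[np.cos(yaw),-np.sin(yaw)],[np.sin(yaw),np.cos(yaw)]])@[x,y]
for X in ([*ring,.095],[*P,.087],[*np.mean(R,0),.03],[*Rz(.045,.085),.235],[*Rz(.045,.305),.235],[*Rz(.180,.085),.253],[*Rz(.18,.305),.253],[*Rz(-.045,-.06),.05]):
    u=proj(q,X); cv2.circle(f,(int(u[0]),int(u[1])),2,(0,0,255),-1); print(np.round(X,3),u.round(),proj(s,X).round())
cv2.imwrite('pics/chk.png',cv2.resize(f[130:330,170:490],None,fx=2.4,fy=2.4,interpolation=cv2.INTER_CUBIC))
E
```

```text
ring [0.52841071 0.08145263] [0.52862752 0.08264074] d 0.0843322527479597
housing [array([0.62287855, 0.03904026]), array([0.4940906 , 0.01495731]), array([0.47473317, 0.13040099])]
len 0.1310203233621248 yaw 10.591810751236947
len 0.11705535152652276 yaw 9.518723035265756
pad [0.569627   0.25865287] len 0.18193050600392024 yaw 9.525847028934455
rack [ 0.60824471 -0.28375393] [array([ 0.6447732 , -0.21134716]), array([ 0.68701496, -0.30312195]), array([ 0.57276706, -0.35657785]), array([ 0.52842363, -0.26396877])]
0.1276959458803179 24.33588918567778
0.10102959256937556 -65.28450371399545
0.12613530758557345 -154.92539364068406
0.10267804556343113 115.5862062706878
bowl [ 0.44523296 -0.19406527]
mug [ 0.70111152 -0.11954238]
beaker [ 0.28213544 -0.30858332]
d1 [ 0.56600065 -0.07072712]
d2 [0.3732946  0.03648856]
[0.528 0.081 0.095] [332. 226.] [226. 216.]
[0.57  0.259 0.087] [395. 226.] [152. 201.]
[ 0.608 -0.284  0.03 ] [214. 287.] [373. 189.]
[0.559 0.173 0.235] [371. 186.] [170. 187.]
[0.522 0.39  0.235] [436. 167.] [ 60. 206.]
[0.692 0.195 0.253] [402. 208.] [160. 122.]
[0.655 0.412 0.253] [471. 185.] [ 51. 140.]
[0.494 0.015 0.05 ] [307. 235.] [255. 233.]
```

View pics/chk.png

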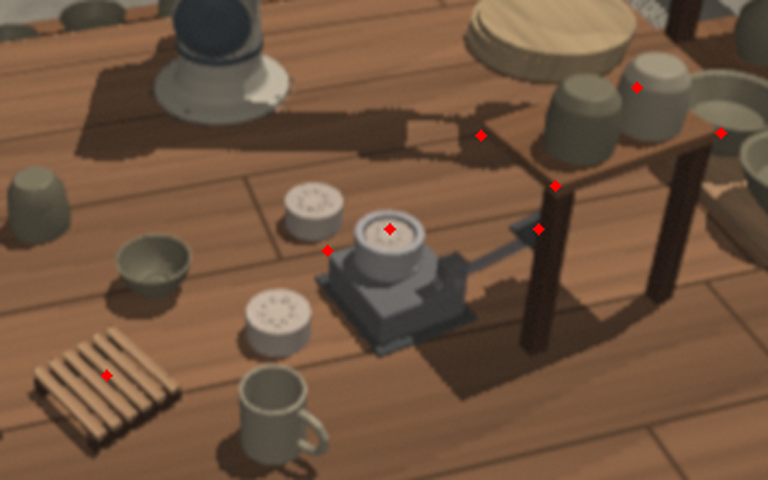

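```bash
cat >> h.py <<'E'
from scipy.spatial.transform import Rotation as Ro
PSI=np.radians(9.8); RING=np.array([.5284,.0815]); RACK=np.array([.608,-.284])
def stand(x,y,z): c,s=np.cos(PSI),np.sin(PSI); return np.array([RING[0]+c*x-s*y,RING[1]+s*x+c*y,z])
def rot(lean,yaw,flip=1):
    z=np.array([np.sin(lean)*np.cos(yaw),np.sin(lean)*np.sin(yaw),-np.cos(lean)]); y=flip*np.array([-np.sin(yaw),np.cos(yaw),0])
    return np.array([np.cross(y,z),y,z]).T
def rpy(R): return Ro.from_matrix(R).as_euler('xyz',degrees=True)
def tcp(tip,R,L=.182): return np.asarray(tip)-L*R[:,2]
E
python3 - <<'E'
from h import *
for lean in(30,35):
  for fl in(1,-1):
    R=rot(np.radians(lean),PSI,fl); pad=stand(.075,.168,.093)
    print(lean,fl)
    for tip in(pad-.2*R[:,2],pad-.0*R[:,2]+[0,0,.01],pad-[0,0,.045]):
        q=r.inverse_kinematics(tcp(tip,R),rpy(R)); print(tcp(tip,R).round(3),rpy(R).round(1),None if q is None else np.round(q,1))
E
```

```text
30 1
[0.385 0.227 0.424] [-180.    30.  -170.2] [ 29.8 -30.8 101.6 -10.   80.8 -70.8]
[0.484 0.244 0.261] [-180.    30.  -170.2] [ 25.6 -14.6 106.2  -9.1  59.7 -71.6]
[0.484 0.244 0.206] [-180.    30.  -170.2] [ 25.6 -12.2 109.9  -9.7  53.6 -70.4]
30 -1
[0.385 0.227 0.424] [180.  -30.    9.8] [ 29.8 -30.8 101.6 -10.   80.8 109.2]
[0.484 0.244 0.261] [180.  -30.    9.8] [ 25.6 -14.6 106.2  -9.1  59.7 108.4]
[0.484 0.244 0.206] [180.  -30.    9.8] [ 25.6 -12.2 109.9  -9.7  53.6 109.6]
35 1
[0.358 0.223 0.406] [-180.    35.  -170.2] [ 32.2 -37.5 108.5 -13.   76.4 -68.2]
[0.471 0.242 0.252] [-180.    35.  -170.2] [ 26.5 -18.2 110.7 -11.7  54.1 -69.2]
[0.471 0.242 0.197] [-180.    35.  -170.2] [ 26.5 -15.5 114.4 -12.8  48.  -67.5]
35 -1
[0.358 0.223 0.406] [180.  -35.    9.8] [ 32.2 -37.5 108.5 -13.   76.4 111.8]
[0.471 0.242 0.252] [180.  -35.    9.8] [ 26.5 -18.2 110.7 -11.7  54.1 110.8]
[0.471 0.242 0.197] [180.  -35.    9.8] [ 26.5 -15.5 114.4 -12.8  48.  112.5]
```

```bash
python3 - <<'E'
from h import *
R=rot(np.radians(35),PSI,1); pad=stand(.075,.168,.093)
r.grab(10)
r.reach(tcp(pad-.2*R[:,2],R),rpy(R))
r.servo_line(tcp(pad+[0,0,.012],R),speed=.1)
s=r.sense(); print(s['clock'],s['tcp_pos'],s['contact_force'],s['opening'])
a=snap('scene','s1')['frame'][150:300,300:480]; b=snap('top','t1')['frame'][130:280,90:270]
v=np.hstack([cv2.resize(i,(400,333),interpolation=cv2.INTER_CUBIC) for i in(a,b)]); cv2.imwrite('pics/v1.png',v[:,:,::-1])
E
```

```text
5.1167 [0.47079668 0.2421275  0.25471438] [-0.05960953  0.20133444  0.4140366 ] 2.7584143432366447e-06
```

View pics/v1.png

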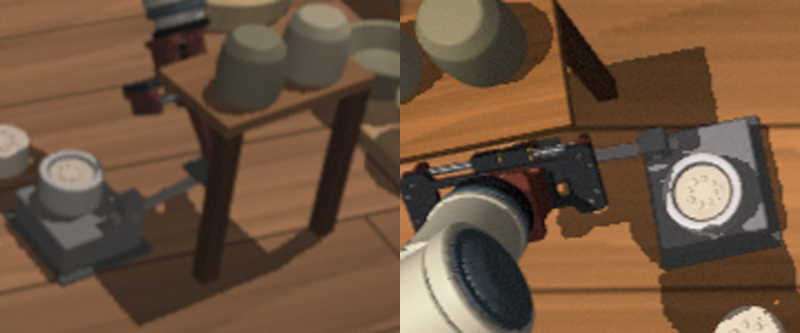

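The fingertips sit just over the pad, clear of the shelf edge (left panel at about (205,165)). Now I press, with force monitoring.

```bash
python3 - <<'E'
from h import *
R=rot(np.radians(35),PSI,1); L=[]
for i,dz in enumerate(np.arange(.006,-.050,-.004)):
    r.servo_line(tcp(stand(.075,.168+.002*i/13,.093+dz),R),speed=.03)
    s=r.sense(); f=s['contact_force']; print(round(.093+dz,3),s['tcp_pos'][2].round(4),f.round(1),round(s['clock'],1))
    if np.linalg.norm(f)>30: break
a=snap('scene','s2')['frame'][150:300,300:480]; b=snap('top','t2')['frame'][130:280,90:270]
v=np.hstack([cv2.resize(i,(400,333),interpolation=cv2.INTER_CUBIC) for i in(a,b)]); cv2.imwrite('pics/v2.png',v[:,:,::-1])
E
```

```text
0.099 0.2475 [-0.3 -0.7  1.1] 5.6
0.095 0.2437 [-0.8  0.  -0.3] 5.8
0.091 0.2406 [1.  1.4 0.5] 6.1
0.087 0.2365 [0.2 2.2 3.5] 6.4
0.083 0.2325 [0.5 2.6 3.2] 6.7
0.079 0.2283 [0.8 2.9 4.2] 7.0
0.075 0.2241 [0.4 2.6 3.9] 7.3
0.071 0.22 [0.8 2.3 3.9] 7.5
0.067 0.216 [-0.2  1.7  2.6] 7.8
0.063 0.212 [-0.6  1.5  4.8] 8.1
0.059 0.208 [1.7 0.4 3.6] 8.4
0.055 0.2044 [ 0.6 -2.6  4.9] 8.7
0.051 0.2032 [ 0.3 -1.1 10.4] 9.0
0.047 0.2023 [-13.7  -7.3  26.7] 9.2
```

View pics/v2.png

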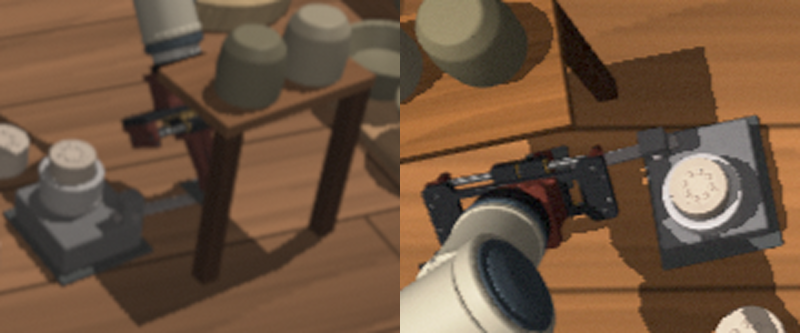

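The base stands proud of the ring and the pad is at its stop (26 N). Next I retract, check the pedal stays down and measure the raised base.

```bash
python3 - <<'E'
from h import *
R=rot(np.radians(35),PSI,1); p=stand(.075,.170,.047)
r.servo_line(tcp(p+[0,0,.03],R),speed=.08)
r.servo_line(tcp(p+[0,0,.03]-.2*R[:,2],R),speed=.2)
r.let_go()
s=snap('top','t3'); q=snap('scene','s3'); print(r.sense()['clock'],r.sense()['opening'])
f=s['frame'][:,:,::-1]; hsv=cv2.cvtColor(f,cv2.COLOR_BGR2HSV)
a=f[190:240,200:250]
m=((hsv[:,:,1]>28)&(hsv[:,:,1]<110)&(hsv[:,:,2]>140)&(hsv[:,:,0]<25)).astype(np.uint8); k=np.zeros_like(m);k[190:240,200:250]=m[190:240,200:250]
c=max(cv2.findContours(k,cv2.RETR_EXTERNAL,cv2.CHAIN_APPROX_NONE)[0],key=cv2.contourArea)
(u,v),rad=cv2.minEnclosingCircle(c); print(u,v,rad,ray(s,u,v,.121),ray(s,u+rad,v,.121)-ray(s,u-rad,v,.121))
x=[cv2.resize(f[130:280,90:270],(400,333),interpolation=2),cv2.resize(q['frame'][150:300,300:480,::-1],(400,333),interpolation=2)]
cv2.drawContours(f2:=f.copy(),[c],-1,(0,0,255),1); x[0]=cv2.resize(f2[130:280,90:270],(400,333),interpolation=2)
cv2.imwrite('pics/v3.png',np.hstack(x))
for yaw in(-18,-8,0,10): # jaw direction in world
    for fl in(1,-1):
        z=np.array([0,0,-1.]); y=fl*np.array([np.cos(np.radians(yaw)),np.sin(np.radians(yaw)),0]); M=np.array([np.cross(y,z),y,z]).T
        o=[]
        for P in([*RING,.098+.182],[*RACK,.037+.182]):
            j=r.inverse_kinematics(P,rpy(M)); o.append(None if j is None else np.round(j,0))
        print(yaw,fl,o)
E
```

```text
12.5 0.08799598783379219
223.71621704101562 213.28378295898438 13.20529842376709 [0.529044   0.08180337 0.121     ] [-0.00084864 -0.06015646  0.        ]
-18 1 [array([ 5., -4., 93., -0., 92., 23.]), array([-28.,  18.,  75.,   0.,  87., -10.])]
-18 -1 [None, None]
-8 1 [array([ 5., -4., 93., -0., 92., 13.]), array([-28.,  18.,  75.,   0.,  87., -20.])]
-8 -1 [None, None]
0 1 [array([ 5., -4., 93., -0., 92.,  5.]), array([-28.,  18.,  75.,   0.,  87., -28.])]
0 -1 [None, None]
10 1 [array([ 5., -4., 93.,  0., 92., -5.]), array([-28.,  18.,  75.,   0.,  87., -38.])]
10 -1 [None, array([-28.,  18.,  75.,  -0.,  87., 142.])]
```

View pics/v3.png

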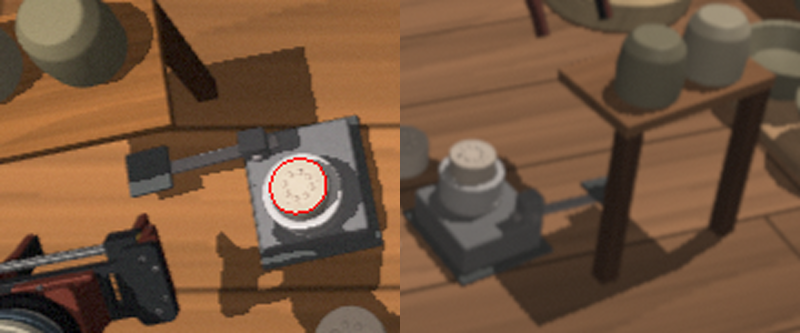

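Pedal is down and staying (pad now at right-panel (595,190), lower than before). The base measures (0.529, 0.082), diameter 60 mm, agreeing with the ring. Now the grasp.

```bash
cat >> h.py <<'E'
y_=np.array([np.cos(np.radians(-18)),np.sin(np.radians(-18)),0]); z_=np.array([0,0,-1.])
G=np.array([np.cross(y_,z_),y_,z_]).T
BASE=np.array([.5288,.0817])
E
python3 - <<'E'
from h import *
r.reach([.38,.12,.42],rpy(G))
r.servo_line([*BASE,.20+.182],speed=.2)
r.servo_line([*BASE,.130+.182],speed=.1)
r.servo_line([*BASE,.100+.182],speed=.05)
s=r.sense(); print(s['clock'],s['tcp_pos'],s['orientation'],s['contact_force'])
r.grab(20)
s=r.sense(); print(s['opening'],s['contact_force'])
r.servo_line([*BASE,.130+.182],speed=.05)
r.servo_line([*BASE,.18+.182],speed=.1)
s=r.sense(); print(s['clock'],s['tcp_pos'],s['opening'],s['contact_force'])
a=snap('wrist','w4')['frame']; b=snap('scene','s4')['frame'][110:310,190:457]
cv2.imwrite('pics/v4.png',np.hstack([cv2.resize(i,(400,300),interpolation=2) for i in(a,b)])[:,:,::-1])
E
```

```text
16.5583 [0.5288305  0.08171241 0.28211618] [ 1.79993891e+02 -3.73659106e-03  7.20014178e+01] [ 0.96566122 -0.49117701  0.73991895]
0.059806098940448936 [0.43600404 0.3760893  1.44126245]
18.5083 [0.52878859 0.08167802 0.36166711] 0.05978999453671908 [ 1.0012694  0.2238485 -0.5313806]
```

View pics/v4.png

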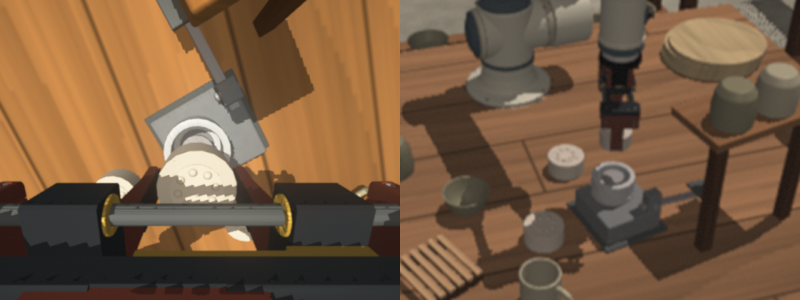

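The base is held (opening 59.8 mm) and clear of the ring. Carrying it to the rack and lowering under force watch.

```bash
python3 - <<'E'
from h import *
r.servo_line([*RACK,.362],speed=.2)
r.servo_line([*RACK,.245],speed=.12)
r.servo_line([*RACK,.225],speed=.05)
r.wait(.2); f0=r.sense()['contact_force']
for z in np.arange(.224,.215,-.001):
    r.servo_line([*RACK,z],speed=.01); r.wait(.1)
    s=r.sense(); f=s['contact_force']-f0; print(round(z,3),s['tcp_pos'][2].round(4),f.round(1))
    if f[2]>4: break
print(s['clock'],s['opening'])
a=snap('wrist','w5')['frame']; b=snap('scene','s5')['frame'][200:350,130:330]
cv2.imwrite('pics/v5.png',np.hstack([cv2.resize(i,(400,300),interpolation=2) for i in(a,b)])[:,:,::-1])
E
```

```text
0.224 0.224 [ 1.3  0.2 -0. ]
0.223 0.2229 [ 1.   0.9 -1.5]
0.222 0.222 [ 1.   0.3 -0.8]
0.221 0.221 [ 1.1  0.8 -0.5]
0.22 0.2207 [-0.2  1.6  4.3]
24.2583 0.05960012561308596
```

View pics/v5.png

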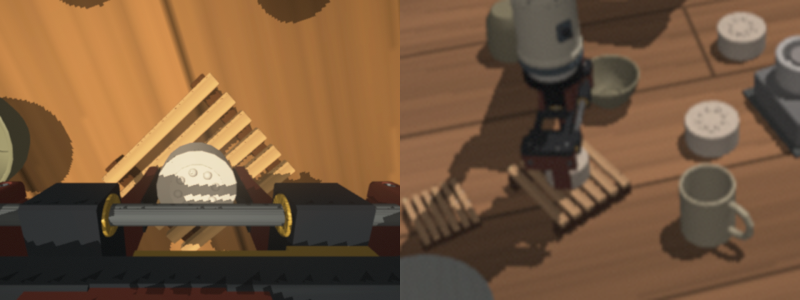

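Contact at TCP z ≈ 0.221, exactly the predicted height, and the base rests in the middle of the rack. I release, retreat and check.

```bash
python3 - <<'E'
from h import *
r.let_go(); r.wait(.2)
r.servo_line([*RACK,.30],speed=.08)
r.servo_line([.45,-.21,.42],speed=.2)
r.move_joints([20,-10,80,0,95,0]) if False else r.reach([.36,.10,.45],rpy(G))
r.wait(.5)
s=snap('top','t6'); q=snap('scene','s6'); print(r.sense()['clock'],r.sense()['contact_force'].round(2))
f=s['frame'][:,:,::-1]; o=load('top0')['frame'][:,:,::-1]
hsv=cv2.cvtColor(f,cv2.COLOR_BGR2HSV)
k=np.zeros(f.shape[:2],np.uint8); sl=np.s_[160:215,345:400]
k[sl]=((hsv[:,:,1]>20)&(hsv[:,:,1]<85)&(hsv[:,:,2]>130))[sl]
c=max(cv2.findContours(k,cv2.RETR_EXTERNAL,cv2.CHAIN_APPROX_NONE)[0],key=cv2.contourArea)
(u,v),rad=cv2.minEnclosingCircle(c); P=ray(s,u,v,.06); print(u,v,rad,P,'off rack',np.linalg.norm(P[:2]-RACK))
for n,b in(('bowl',np.s_[230:275,320:365]),('mug',np.s_[120:168,288:328]),('beaker',np.s_[302:346,376:420])): print(n,'mean diff',cv2.absdiff(f[b],o[b]).mean().round(1))
x=[cv2.resize(f[130:280,130:410],(400,214),interpolation=2),cv2.resize(q['frame'][190:340,150:430,::-1],(400,214),interpolation=2)]
cv2.imwrite('pics/v6.png',np.hstack(x))
E
```

```text
29.3833 [0.26 0.08 0.45]
374.9226989746094 187.59463500976562 13.090904235839844 [ 0.60266033 -0.28134525  0.06      ] off rack 0.005963205314858554
bowl mean diff 26.3
mug mean diff 3.7
beaker mean diff 3.6
```

View pics/v6.png

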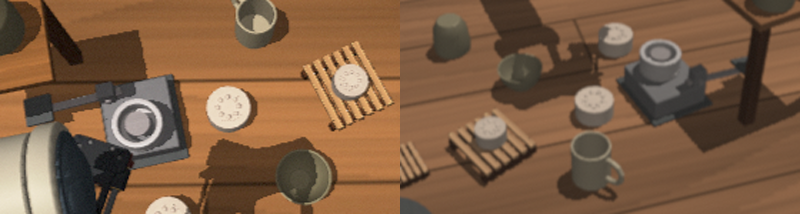

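The base lies flat and face up in the rack's middle (about 6 mm off). The bowl is still at top-image pixel (342,254); its larger difference value comes from the arm's shadow. The pedal is still down and the arm is clear.

```bash
python3 -c "
from h import *
print(r.hand_in())"
```

```text
the job is handed in; nothing more can be done
None
```

The job is done and handed in at about 29 s of the 51 s allowed. The hand-in call gave no verdict.

- **Pedal:** I pushed it down with closed fingertips at a 35° lean, until it met its stop at about 27 N vertically. The base rose through the ring, and the pedal still looked down in the last pictures. Its angle cannot be read directly.
- **Base:** I gripped it at 20 N (opening 59.8 mm) and carried it to the larger rack. It touched down at the predicted height with about 4 N, and only then did I let go.
- **Last checks:** The base lies face up and, by eye, flat. It is about 6 mm from my measured rack middle, against a 25 mm limit. The arm is clear, with the force reading near zero.
- **Bystanders:** The mug and beaker images are unchanged. The bowl's image differed (mean 26, against about 4 for the others) because the arm's shadow fell on it. It is still at the same pixel position, so I take it as unmoved.
- **One disagreement:** I measured the rack as 128 × 102 mm instead of 130 × 120 mm, so its middle is uncertain by a few mm.

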